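# Clip the flour scoop to the jar

### The job

Clip the copper scoop onto the flour jar: push the snap hook at the end of its handle onto the upright brass bar of the jar's handle, so that the bar presses the red sprung gate inward, passes into the hook and the gate springs shut behind it. Leave the scoop lying flat on the counter, clipped on and let go, and leave the mug, pepper mill, artichoke and fruit bowl where they are.

Things in the scene. Friction and masses are not known exactly. Their poses are not given: they have to be found in the camera images.
- scoop: Loose copper scoop, 0.25 to 0.46 kg, lying flat. Origin: centre of the underside of its tray; x runs along the handle to the hook, z up. Tray 100 long (x -50 to 50), 96 wide, open on top and at its -x end; floor 4 mm; side walls 30 to 45 mm high, inner width 88; end wall 46 mm high, inner face at x = 45: slide the scoop by pushing there from inside the tray, or hold it by the handle.
- scoop_handle (a point): Middle of the dark wooden handle, at (76, 0, 31) in the scoop's frame; the handle is 22 wide, 22 high and runs along the scoop's x from 50 to 103.
- hook_mouth (a point): Middle of the mouth of the flat brass snap hook, at (165, 0, 31) in the scoop's frame. The hook is a ring of 10 mm round bar at heights 26 to 36, x 103 to 178, 58 mm wide outside; room inside from x = 113 (closed back) to 160, 38 mm wide. The mouth faces the scoop's +x, 24 mm clear between lips flared to 36 mm, closed by the red gate.
- gate (a joint): Red sprung gate across the hook's mouth, a 7 mm round bar 33 mm long hinged at (163, -17, 31) in the scoop's frame. 0 = shut (along the scoop's +y), up to 1.2 rad swung inward (to the scoop's -x), never outward. Spring 0.03 to 0.08 N m (2 to 5 N at its middle). It can spring shut once the bar's axis is at x below about 128 in the scoop's frame.
- jar: White stoneware flour jar, fixed, 130 mm diameter, 154 high over its lid knob, with a brass D-handle of 9 mm round bar. Origin: on the counter under the handle's upright bar; x points to the jar's axis 140 mm away (wall 75 mm behind the bar). Level bars at heights 10 and 74 mm join the upright to the jar; the hook passes between them without lifting the scoop.
- eye_bar (a point): Point on the axis of the upright brass bar (9 mm diameter) of the jar's handle, 31 mm above the counter, level with the hook.
- mug: Blue mug, 80 mm diameter, 90 high, loose bystander; origin at the centre of its underside.
- mill: Dark wooden pepper mill, 56 mm diameter, 140 high, loose bystander; origin at the centre of its underside.
- artichoke: Green artichoke, 96 mm diameter, 82 high, loose bystander; origin at the centre of its underside.
- bowl: Wooden bowl of oranges, 150 mm diameter, 134 high, loose bystander in one piece; origin at the centre of its underside.
Mind the look-alikes: they are no part of the job. Leave any blue or pink look-alike of the jar alone.

How it is judged:
On the way:
1. the brass bar, in the hook's mouth, presses the gate inward (more than 0.3 rad) (value of joint gate above 0.3 rad and horizontal distance between hook_mouth and eye_bar below 0.045 m).
At the end, for the whole second after the job is handed in: The brass bar stands inside the hook's ring (108 to 160 mm along the scoop's x, within 24 mm of its middle line), the gate is shut (under 0.12 rad), and the scoop lies flat on the counter (tilt under 0.1 rad, underside within 8 mm of it), let go and at rest (under 20 mm/s) (x of eye_bar in the frame of scoop between 0.108 and 0.16 m and y of eye_bar in the frame of scoop between -0.024 and 0.024 m and value of joint gate below 0.12 rad and angle between scoop's own z axis and vertical below 0.1 rad and height (world z) of scoop below 0.008 m and linear speed of scoop below 0.02 m/s); the robot touches nothing.
It fails at once if the mug, mill, artichoke or fruit bowl is moved by more than 30 mm (distance of any of mug, mill, artichoke, bowl from where it was at the start of the episode above 0.03 m).
It also fails if it takes over 42 s, if anything falls off the work surface, if the arm or the gripper's body presses on something with over 40 N, if the wrist force passes 120 N, or if a joint passes its speed limit or range.

### The arm

A 7-joint arm with a two-finger parallel gripper is mounted at the origin on the work surface. World frame = base frame: x ahead of the robot, y to its left, z up, the work surface at z = 0. Lengths are in m, angles in rad, forces in N, time in s.
With the tool pointing down it reaches from about 0.425 to 0.825 m from the base axis. Payload 3.6 kg.
Tool frame: the origin (TCP) lies at the very end of the fingers, on their centre line; the grasp point (between the pads) lies 19 mm behind it; z points along the fingers, y is the direction in which the jaws open and shut (so a half turn about z gives the same grasp; the last joint's range is limited). The gripper opens to 85 mm and grips with 20 to 120 N. Pads are 22 mm wide; open, the fingers measure 114 mm over their backs; the gripper's body (76 mm by 85 mm) begins 54 mm behind the grasp point. The pads swing forward as they close: fully open they stand 13 mm farther back than shut.
Start: joints at [-0.026, 0.615, -0.013, 1.423, 0.008, 1.103, -0.04], TCP at [0.65, 0, 0.193] pointing down, gripper open.
Joint ranges: [-3.12, 3.12], [-0.3, 2.06], [-1.34, 1.32], [0.26, 2.42], [-1.36, 4.5], [0.01, 1.98], [-2.84, 2.84]. Speed limits (rad/s): [2.79, 2.79, 3.14, 3.14, 3.14, 3.14, 3.14].

### API

Orientations are given as a rotation vector (axis times angle).
In Python, from rig import manip, optics gives the robot as it stands. The module is installed in compiled form; this text tells all that it offers.
- The arm moves only by the tool move_arm, never from a script. Its arguments are lists of equal length, an entry for each row: "hand": the opening, from 0 (shut) to 1 (fully open); "translation": the shift along the tool's x, y, z in m, a list of three; "angular": the turn, a rotation vector about the tool's x, y, z in degrees, a list of three. A call has 1 to 20 rows; each row is the pose to reach, as a shift and turn from the pose measured when the call began, along the tool's axes at that moment; what a row does not reach only later rows make up. A row lasts 1/12 s, in which the tool goes at most 41.7 mm and 7.16 degrees, less where a joint would pass 70% of its speed; a pose out of reach is approached as far as the arm can. A call with a gripper value outside its range is refused whole. The fingers move at their own pace and stop on an object; "squeeze" is the grip in N (left out, the last holds). Time passes only in rows, so rows that repeat a pose let the fingers close. It gives the time, the measured TCP pose, the force and the opening at its end, in the units of the state.
- manip.observe(): the state, without advancing time (a new reading comes with each control period).
- optics.camera(name): name is "scene" or "side" or "wrist"; returns (picture, depth): 480x640x3 uint8, red, green, blue; 480x640 float32, m along the optical axis (not along the pixel's ray), 0 where there is no reading.
- optics.camera_info(name): a dict with "fov_y" (degrees; the focal length in pixels is half the picture's height over the tangent of half this angle, whatever the lens; pixels are square), "cx", "cy" (the principal point, pixels), "pose" (4x4, takes a point from camera to world coordinates); the wrist camera has in their place "mount" (4x4, takes a point from camera to tool coordinates, whose origin is the TCP and whose axes are the flange's). Camera axes: x right, y down, z forward; pixel columns grow to the right and rows downward; lengths in m; the calibration is good to about 2 mm. A picture is of the moment at which its call begins: read the wrist's pose just before it. camera_info takes no time and is no camera call.
- manip.close_job(): hands the job in, once; it reports no verdict.
The state is a dict: "time_s": time; "joint_positions": joint angles; "joint_velocities": joint speeds; "tau": joint torques, N m; "tool_pos": TCP position; "tool_rot": TCP orientation; "contact_force": force on the tool from outside, world axes, zero at the start; "ft_torque": the same for the moment, N m; "opening": opening from 0.0 (shut) to 1.0 (fully open).
Only numpy, scipy, OpenCV 4.12 (cv2) and the standard library are available. Lean on these libraries where they do the work, as an engineer would, in place of code of your own. Each camera call takes 0.05 s, during which the arm holds its last target.

## Working session

There is one attempt and no reset: what is moved stays moved. The work goes in short steps, Python scripts to look and compute and a tool call to move; the robot and the scene stay as the last step left them, time stands still between calls to the robot, and variables do not carry over. Pictures are saved under pics/ and viewed, and the job is handed in when it is done.

Besides the shell and the picture viewer there is one more tool, called after ">>>" as name(argument=value, ...), one argument or row to a line, values as JSON. move_arm: Moves the arm, as the interface text tells. Its arguments: {"type":"object","properties":{"hand":{"type":"array","items":{"type":"number"}},"translation":{"type":"array","items":{"type":"array","items":{"type":"number"}}},"angular":{"type":"array","items":{"type":"array","items":{"type":"number"}}},"squeeze":{"type":"number"}},"required":["hand","translation","angular"]}

```bash
mkdir -p pics
cat > h.py <<'E'
import numpy as np, cv2
from rig import manip, optics
def snap(n,f):
    p,d=optics.camera(n); cv2.imwrite(f'pics/{f}.png',p[:,:,::-1]); np.savez(f'pics/{f}.npz',p=p,d=d); return p,d
def K(n):
    i=optics.camera_info(n); return 240/np.tan(np.radians(i['fov_y'])/2),i['cx'],i['cy'],i
E
python3 - <<'E'
from h import *
print(manip.observe())
for n in('scene','side','wrist'):
    print(n,optics.camera_info(n)); snap(n,n+'0')
E
```

```text
{'time_s': 0.0, 'joint_positions': array([-0.02653282,  0.6159175 , -0.01263668,  1.42494819,  0.00809671,
        1.10340089, -0.04039696]), 'joint_velocities': array([ 5.34559536e-04, -7.16217162e-04, -3.42840284e-04, -1.22271409e-04,
       -3.93345184e-05,  1.05367139e-03, -1.38637779e-03]), 'tau': array([ 1.38264377e-04, -4.69217670e+01,  2.59523503e-01, -1.71036780e+01,
        1.00907375e-02,  9.80606623e-03,  4.10031795e-07]), 'tool_pos': array([6.49111533e-01, 4.07654724e-05, 1.91923013e-01]), 'tool_rot': array([-2.22001005, -2.2202717 ,  0.00294008]), 'contact_force': array([-0.16007858,  0.48411855,  0.11879729]), 'ft_torque': array([-0.02081897, -0.00167737,  0.01779877]), 'opening': 0.999589326738128}
scene {'fov_y': 43.20086124712282, 'cx': 319.8941542664871, 'cy': 237.2114859282531, 'pose': array([[-0.75340628,  0.49548637, -0.43228721,  1.13491352],
       [ 0.65752104,  0.56097261, -0.50296701,  0.55844581],
       [-0.00671202, -0.66317644, -0.74843301,  0.93708293],
       [ 0.        ,  0.        ,  0.        ,  1.        ]])}
side {'fov_y': 54.52747282467726, 'cx': 323.1499843058253, 'cy': 240.29226857459983, 'pose': array([[ 0.99542104, -0.06756572,  0.0676153 ,  0.51585089],
       [-0.0953302 , -0.75357612,  0.65041155, -0.74548311],
       [ 0.00700775, -0.65387912, -0.75656658,  0.87311281],
       [ 0.        ,  0.        ,  0.        ,  1.        ]])}
wrist {'fov_y': 58.9653049510545, 'cx': 316.81654212018935, 'cy': 243.37788040472512, 'mount': array([[-5.23819018e-04, -9.58946610e-01, -2.83586184e-01,
         7.15046301e-02],
       [ 9.99999458e-01, -7.57455479e-04,  7.14211909e-04,
        -7.77879773e-04],
       [-8.99694998e-04, -2.83585656e-01,  9.58946488e-01,
        -1.81151834e-01],
       [ 0.00000000e+00,  0.00000000e+00,  0.00000000e+00,
         1.00000000e+00]])}
```

View pics/scene0.png

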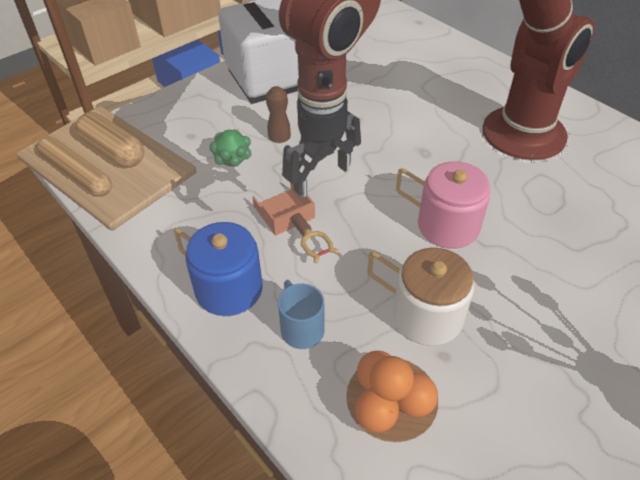

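View pics/side0.png

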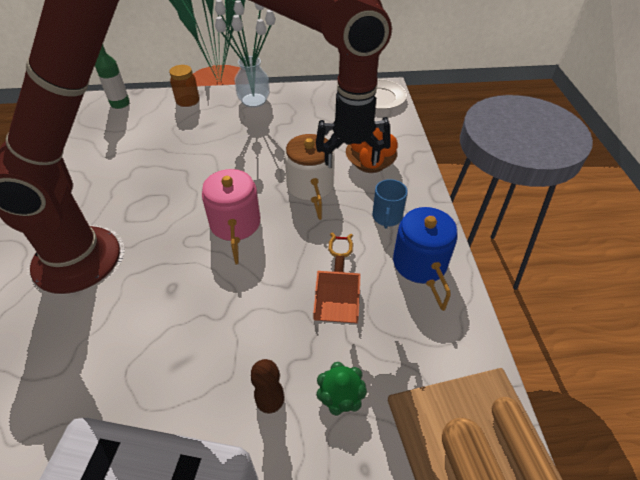

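View pics/wrist0.png

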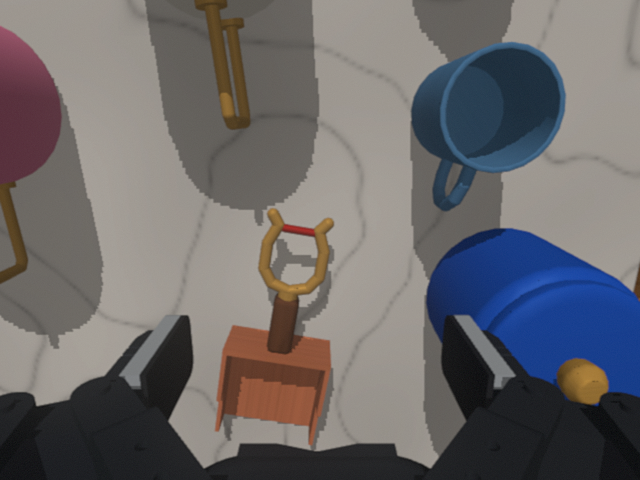

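The scoop's tray is at wrist pixel (275,370), its hook at (293,260) and the red gate at (300,230). The white jar's D-handle is at wrist (230,90), side (318,200) and scene (385,270). Next I'll measure them.

```bash
cat >> h.py <<'E'
from scipy.spatial.transform import Rotation as R
def pose(n,st=None):
    i=optics.camera_info(n)
    if 'pose' in i: return i['pose']
    st=st or manip.observe(); T=np.eye(4); T[:3,:3]=R.from_rotvec(st['tool_rot']).as_matrix(); T[:3,3]=st['tool_pos']
    return T@i['mount']
def cloud(n,d,P):
    f,cx,cy,_=K(n); v,u=np.mgrid[:480,:640]
    c=np.stack([(u-cx)/f*d,(v-cy)/f*d,d],-1); return c@P[:3,:3].T+P[:3,3]
def rayplane(n,uv,z,P):
    f,cx,cy,_=K(n); uv=np.atleast_2d(uv)
    r=np.c_[(uv[:,0]-cx)/f,(uv[:,1]-cy)/f,np.ones(len(uv))]@P[:3,:3].T
    return P[:3,3]+r*((z-P[2,3])/r[:,2])[:,None]
E
python3 - <<'E'
from h import *
for n in('wrist','scene','side'):
    z=np.load(f'pics/{n}0.npz'); p,d=z['p'],z['d']; P=pose(n); C=cloud(n,d,P)
    hsv=cv2.cvtColor(p,cv2.COLOR_RGB2HSV)
    H,S,V=[hsv[...,i].astype(int) for i in range(3)]
    brass=(H>14)&(H<26)&(S>120)&(V>60)&(d>0)
    # bar: near expected
    X=C[...,0];Y=C[...,1];Z=C[...,2]
    inb=(X>.35)&(X<.9)&(Y>-.3)&(Y<.4)
    m=brass&inb&(Z>.0)&(Z<.09)
    nl,L,st,ct=cv2.connectedComponentsWithStats(m.astype(np.uint8))
    print(n,'floor med',np.median(Z[inb&(abs(Z)<.01)&(S<40)]))
    for k in range(1,nl):
        if st[k,4]>30:
            q=C[L==k]; print(' brass',ct[k].round(),st[k,4],q.min(0).round(3),np.median(q,0).round(3),q.max(0).round(3))
    red=((H<5)|(H>174))&(S>170)&(V>90)&inb&(Z>.02)&(Z<.045)
    if red.sum(): q=C[red]; print(' red',red.sum(),q.min(0).round(3),q.mean(0).round(3),q.max(0).round(3))
    cop=(H>=4)&(H<13)&(S>90)&(V>70)&inb&(Z>-.005)&(Z<.06)&(Y<.12)
    nl,L,st,ct=cv2.connectedComponentsWithStats(cop.astype(np.uint8))
    for k in range(1,nl):
        if st[k,4]>80:
            q=C[L==k]; print(' cop',ct[k].round(),st[k,4],q.min(0).round(3),np.median(q,0).round(3),q.max(0).round(3))
E
```

```text
wrist floor med 0.0004443223162612364
 brass [227.  62.] 2951 [0.573 0.065 0.005] [0.586 0.11  0.077] [0.594 0.144 0.086]
 brass [ 12. 233.] 1113 [ 0.376 -0.059  0.007] [ 0.383 -0.026  0.014] [0.388 0.019 0.047]
 brass [293. 259.] 2043 [ 0.599 -0.08   0.031] [ 0.623 -0.044  0.036] [0.661 0.    0.041]
 red 165 [ 0.621 -0.021  0.032] [ 0.633 -0.017  0.034] [ 0.646 -0.013  0.037]
 cop [274. 373.] 10034 [ 0.549 -0.26  -0.001] [ 0.61  -0.17   0.005] [ 0.662 -0.077  0.048]
scene floor med -0.0005092743716419434
 cop [286. 209.] 1310 [ 0.552 -0.234 -0.002] [ 0.601 -0.172  0.007] [ 0.663 -0.106  0.05 ]
side floor med -0.0005369184456573972
 brass [317. 198.] 205 [0.574 0.061 0.003] [0.587 0.108 0.062] [0.594 0.145 0.086]
 brass [234. 241.] 212 [ 0.372 -0.062  0.005] [ 0.383 -0.027  0.072] [0.389 0.018 0.085]
 brass [340. 246.] 187 [ 0.602 -0.078  0.   ] [ 0.622 -0.046  0.035] [0.659 0.028 0.04 ]
 brass [439. 287.] 311 [ 0.815 -0.23   0.003] [ 0.828 -0.191  0.057] [ 0.834 -0.149  0.084]
 red 17 [ 0.623 -0.022  0.029] [ 0.635 -0.019  0.034] [ 0.646 -0.014  0.036]
 cop [337. 295.] 2324 [ 0.551 -0.237 -0.004] [ 0.609 -0.166  0.004] [ 0.667 -0.08   0.049]
```

```bash
python3 -c "
import cv2
a=cv2.imread('pics/wrist0.png')
cv2.imwrite('pics/c1.png',cv2.resize(a[190:450,190:370],None,fx=2.3,fy=2.3,interpolation=2))
a=cv2.imread('pics/side0.png')
cv2.imwrite('pics/c2.png',cv2.resize(a[160:340,280:380],None,fx=3.3,fy=3.3,interpolation=2))
"
```

```text
(no output)
```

View pics/c1.png

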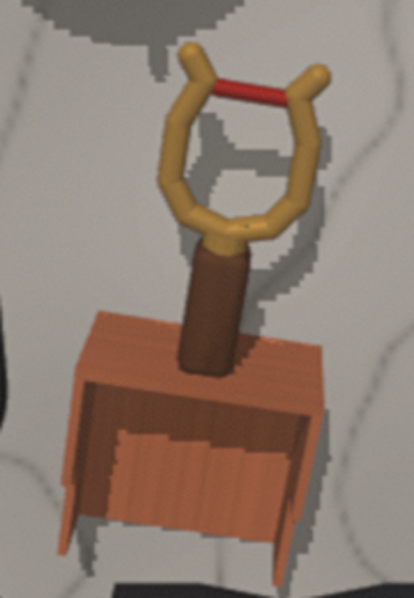

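View pics/c2.png

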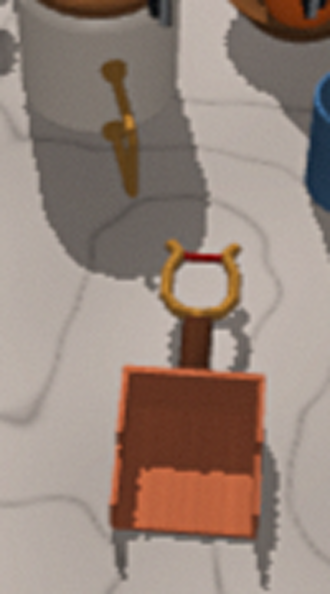

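```bash
cat > m.py <<'E'
from h import *
def meas(tag,P):
    z=np.load(f'pics/{tag}.npz'); p,d=z['p'],z['d']; n=tag.rstrip('0123456789'); C=cloud(n,d,P)
    hsv=cv2.cvtColor(p,cv2.COLOR_RGB2HSV); H,S,V=[hsv[...,i].astype(int) for i in range(3)]
    X,Y,Z=C[...,0],C[...,1],C[...,2]
    brass=(H>14)&(H<26)&(S>120)&(V>60)&(d>0)
    b=brass&(abs(X-.59)<.04)&(Y>.05)&(Y<.16)&(Z>.0)&(Z<.1)
    q=C[b]
    print(n,'D-handle dir (pca xy):'); 
    for zl in np.arange(.0,.09,.01):
        s=q[(q[:,2]>=zl)&(q[:,2]<zl+.01)]
        if len(s): print('  z',zl.round(2),len(s),s.min(0).round(4)[:2],np.median(s,0).round(4)[:2],s.max(0).round(4)[:2])
    t=q[(q[:,2]>.07)]
    if len(t)>20:
        print('  top bar line',np.polyfit(t[:,1],t[:,0],1), 'bottom')
    hk=brass&(Z>.026)&(Z<.05)&(Y<.02)&(abs(X-.63)<.06); h=C[hk]
    print(' hook',len(h),'rect',cv2.minAreaRect(h[:,:2].astype(np.float32)))
    dark=(H<15)&(S>60)&(V<100)&(Z>.035)&(Z<.05)&(Y>-.14)&(Y<-.05)&(abs(X-.62)<.03); w=C[dark]
    if len(w)>20: print(' handle',len(w),w.min(0).round(3),w.mean(0).round(4),w.max(0).round(3),'dx/dy',np.polyfit(w[:,1],w[:,0],1))
    cop=(H>=4)&(H<13)&(S>90)&(V>70)&(d>0)&(Z>-.005)&(Z<.06)&(Y<-.05)&(abs(X-.61)<.08)
    r=C[cop&(Z>.04)]; print(' rim rect',cv2.minAreaRect(r[:,:2].astype(np.float32)),len(r))
    r=C[cop&(Z<.008)]; print(' floor rect',cv2.minAreaRect(r[:,:2].astype(np.float32)),len(r))
E
python3 - <<'E'
from m import *
for n in('wrist','side','scene'):
    try: meas(n+'0',pose(n))
    except Exception as e: print(e)
E
```

```text
wrist D-handle dir (pca xy):
  z 0.0 14 [0.5745 0.0991] [0.5875 0.1394] [0.5905 0.1399]
  z 0.01 1021 [0.5752 0.066 ] [0.5862 0.1121] [0.594  0.1444]
  z 0.02 61 [0.5765 0.0654] [0.5833 0.1397] [0.5941 0.1426]
  z 0.03 23 [0.5918 0.0648] [0.5935 0.0685] [0.5942 0.0721]
  z 0.04 22 [0.5917 0.065 ] [0.5935 0.0689] [0.5941 0.0721]
  z 0.05 28 [0.5917 0.0651] [0.5934 0.0687] [0.5942 0.0721]
  z 0.06 35 [0.5852 0.0648] [0.5934 0.0681] [0.5941 0.1398]
  z 0.07 1568 [0.5731 0.0648] [0.5866 0.1071] [0.5938 0.1419]
  z 0.08 179 [0.5741 0.072 ] [0.5837 0.1389] [0.5916 0.1412]
  top bar line [-0.10842909  0.59781323] bottom
 hook 2043 rect ((0.6290282011032104, -0.041025981307029724), (0.07607754319906235, 0.0561605729162693), 79.86492919921875)
 handle 1281 [ 0.604 -0.128  0.035] [ 0.6184 -0.1013  0.0417] [ 0.632 -0.076  0.045] dx/dy [0.14548429 0.63316721]
 rim rect ((0.6133124232292175, -0.13044849038124084), (0.10661707818508148, 0.09551017731428146), 80.01282501220703) 2433
 floor rect ((0.6063315272331238, -0.1900390386581421), (0.12455683946609497, 0.1022370383143425), 80.062744140625) 5
[... 709 characters left out ...]
8015), 78.96345520019531)
 handle 198 [ 0.591 -0.14   0.035] [ 0.6198 -0.112   0.0404] [ 0.647 -0.08   0.046] dx/dy [-0.01544131  0.61804763]
 rim rect ((0.6142546534538269, -0.13152112066745758), (0.10366031527519226, 0.09459985792636871), 80.1212158203125) 285
 floor rect ((0.6123978495597839, -0.2535479664802551), (0.11997347325086594, 0.33436939120292664), 1.9595061540603638) 1554
scene D-handle dir (pca xy):
 hook 0 rect ((0.0, 0.0), (0.0, 0.0), 0.0)
 rim rect ((0.5896944403648376, -0.6956683397293091), (1.2360340356826782, 0.0982833057641983), 87.74111938476562) 247
 floor rect ((0.5848989486694336, -0.7217512130737305), (1.2037193775177002, 0.10488689690828323), 87.78861236572266) 722
```

Estimates so far:
- **Bar axis:** about (0.590, 0.068).
- **Scoop:** yawed 10° clockwise from +y, with handle grip point at about (0.618, -0.103).

Next I'll work out the approach.

```bash
cat >> h.py <<'E'
def shift(t):
    s=manip.observe(); return (R.from_rotvec(s['tool_rot']).inv().apply(np.array(t)-s['tool_pos'])).round(4)
E
python3 - <<'E'
from h import *
s=manip.observe(); print(R.from_rotvec(s['tool_rot']).as_matrix().round(4))
print(shift([.618,-.1026,.1]),shift([.618,-.1026,.011]))
E
```

```text
[[-0.     1.    -0.002]
 [ 1.     0.    -0.   ]
 [-0.    -0.002 -1.   ]]
[-0.1026 -0.0311  0.0923] [-0.1026 -0.031   0.1813]
```

>>> move_arm(
  hand=[1,1,1,1,1,1],
  translation=[
    [-0.035,-0.01,0.02],
    [-0.07,-0.02,0.05],
    [-0.1026,-0.031,0.08],
    [-0.1026,-0.031,0.09],
    [-0.1026,-0.031,0.09],
    [-0.1026,-0.031,0.09],
  ],
  angular=[
    [0,0,5],
    [0,0,10],
    [0,0,10],
    [0,0,10],
    [0,0,10],
    [0,0,10],
  ],
)

```text
time_s: 0.65
tool_pos: [0.6177, -0.1022, 0.1015]
tool_rot: [-2.405, -2.016, 0.003]
contact_force: [0.0, 0.8, 0.2]
opening: 0.998
```

Run:
```python
from h import *
s=manip.observe(); print(s['tool_pos'],R.from_rotvec(s['tool_rot']).as_matrix().round(3))
P=pose('wrist',s); p,d=snap('wrist','wrist1')
from m import *
meas('wrist1',P)
u=np.array([.174,.985])
print(shift([.618,-.1026,.011]))
```

```text
[ 0.61768304 -0.10217609  0.10149747] [[ 0.174  0.985 -0.004]
 [ 0.985 -0.174  0.001]
 [ 0.001 -0.004 -1.   ]]
wrist D-handle dir (pca xy):
 hook 4912 rect ((0.6289198398590088, -0.041108809411525726), (0.07561206817626953, 0.05662379041314125), 79.10977172851562)
 handle 2906 [ 0.603 -0.131  0.035] [ 0.6181 -0.1019  0.0416] [ 0.632 -0.077  0.045] dx/dy [0.14021004 0.63238239]
 rim rect ((0.6131548285484314, -0.1302921324968338), (0.10558892041444778, 0.09603940695524216), 79.92918395996094) 3971
 floor rect ((0.6077852845191956, -0.18995293974876404), (0.12314359098672867, 0.10455881059169769), 80.4770278930664) 11617
[-0.0023 -0.0009  0.0918]
```

View pics/wrist1.png

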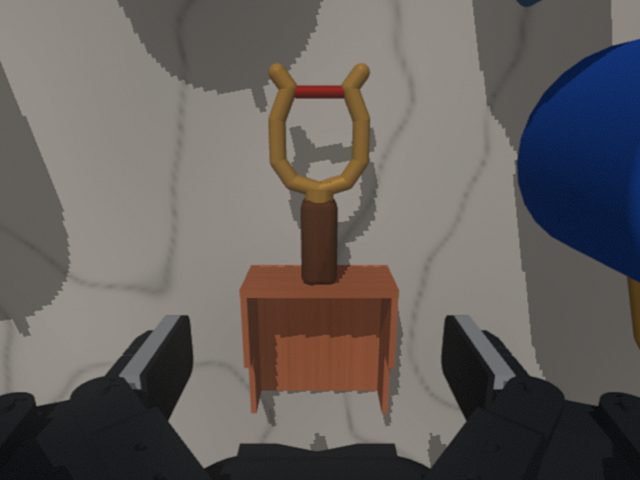

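The handle is centred between the jaws at column 320 and lines up with the tool. I'll descend and grip.

>>> move_arm(
  hand=[1,1,1,1,1,0,0,0,0,0,0,0,0],
  translation=[
    [0,0,0.03],
    [0,0,0.06],
    [0,0,0.085],
    [0,0,0.09],
    [0,0,0.09],
    [0,0,0.09],
    [0,0,0.09],
    [0,0,0.09],
    [0,0,0.09],
    [0,0,0.09],
    [0,0,0.09],
    [0,0,0.09],
    [0,0,0.09],
  ],
  angular=[
    [0,0,0],
    [0,0,0],
    [0,0,0],
    [0,0,0],
    [0,0,0],
    [0,0,0],
    [0,0,0],
    [0,0,0],
    [0,0,0],
    [0,0,0],
    [0,0,0],
    [0,0,0],
    [0,0,0],
  ],
  squeeze=40,
)

```text
time_s: 1.78
tool_pos: [0.6192, -0.1006, 0.0129]
tool_rot: [-2.404, -2.02, -0.001]
contact_force: [1.1, -0.9, 0.7]
opening: 0.001
```

Run:
```python
from m import *
s=manip.observe(); print(s['tool_pos'],s['opening'],s['contact_force'],R.from_rotvec(s['tool_rot']).as_matrix().round(3))
P=pose('wrist',s); p,d=snap('wrist','wrist2'); 
try: meas('wrist2',P)
except Exception as e: print(e)
snap('side','side2')
try: meas('side2',pose('side'))
except Exception as e: print(e)
```

```text
[ 0.61924427 -0.10058607  0.01292978] 0.0006846147039120841 [ 1.14777431 -0.94207695  0.69021532] [[ 0.172  0.985 -0.   ]
 [ 0.985 -0.172  0.002]
 [ 0.002 -0.001 -1.   ]]
wrist D-handle dir (pca xy):
 hook 12013 rect ((0.6287261247634888, -0.04126564785838127), (0.07569745182991028, 0.0567651242017746), 79.94400024414062)
 handle 2789 [ 0.608 -0.136  0.035] [ 0.6206 -0.0876  0.0414] [ 0.647 -0.076  0.044] dx/dy [-0.06947337  0.61447155]
 rim rect ((0.6179689168930054, -0.10355107486248016), (0.05195745453238487, 0.0653129443526268), 79.94143676757812) 706
 floor rect ((0.6072440147399902, -0.16512680053710938), (0.0738634467124939, 0.09650809317827225), 79.85003662109375) 1258
side D-handle dir (pca xy):
  z 0.0 7 [0.5768 0.1374] [0.5796 0.1396] [0.5905 0.1432]
  z 0.01 64 [0.5744 0.0659] [0.5861 0.1146] [0.5942 0.1453]
  z 0.02 9 [0.5798 0.0618] [0.5892 0.0662] [0.5941 0.1399]
  z 0.03 6 [0.5887 0.0621] [0.5901 0.0645] [0.5914 0.0659]
  z 0.04 7 [0.589  0.0627] [0.5912 0.0656] [0.594  0.0684]
  z 0.05 9 [0.5889 0.0627] [0.5913 0.0655] [0.594  0.0663]
  z 0.06 8 [0.5803 0.0628] [0.5902 0.0658] [0.5938 0.1401]
  z 0.07 73 [0.5754 0.0615] [0.5873 0.1067] [0.594  0.1431]
  z 0.08 17 [0.5778 0.0757] [0.5857 0.1372] [0.5923 0.1436]
  top bar line [-0.10492594  0.59763323] bottom
 hook 24 rect ((0.626002848148346, -0.065407894551754), (0.010912994854152203, 0.04675877466797829), 79.13927459716797)
 handle 86 [ 0.606 -0.14   0.038] [ 0.6184 -0.1139  0.0414] [ 0.646 -0.092  0.047] dx/dy [-0.21349545  0.59403338]
 rim rect ((0.6119353771209717, -0.14150387048721313), (0.0831538662314415, 0.09469735622406006), 80.93362426757812) 216
 floor rect ((0.6131269931793213, -0.2598438262939453), (0.12019825726747513, 0.3455597758293152), 2.129335641860962) 1550
```

View pics/wrist2.png

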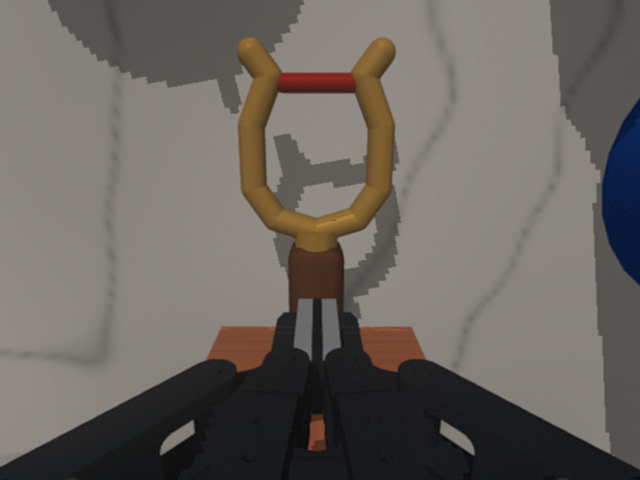

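The opening reads 0.001, so the fingers shut on nothing or on something odd. I'll check the depth at the fingertips.

Run:
```python
from m import *
s=manip.observe(); z=np.load('pics/wrist2.npz'); C=cloud('wrist',z['d'],pose('wrist',s))
for v in (255,270,285,295,300,305,315,330,345): print(v,[C[v,u].round(3).tolist() for u in (302,312,318,326,336)])
a=cv2.imread('pics/side2.png'); cv2.imwrite('pics/c3.png',cv2.resize(a[80:340,260:440],None,fx=2.3,fy=2.3,interpolation=2))
a=cv2.imread('pics/wrist2.png'); cv2.imwrite('pics/c4.png',cv2.resize(a[220:480,220:420],None,fx=2.3,fy=2.3,interpolation=2))
```

```text
255 [[0.617, -0.078, 0.042], [0.621, -0.079, 0.042], [0.623, -0.079, 0.041], [0.626, -0.08, 0.041], [0.63, -0.081, 0.04]]
270 [[0.616, -0.084, 0.043], [0.62, -0.084, 0.042], [0.622, -0.085, 0.043], [0.625, -0.085, 0.042], [0.629, -0.086, 0.041]]
285 [[0.615, -0.09, 0.041], [0.619, -0.09, 0.043], [0.621, -0.091, 0.043], [0.631, -0.03, 0.194], [0.628, -0.092, 0.042]]
295 [[0.614, -0.094, 0.042], [0.618, -0.094, 0.043], [0.62, -0.095, 0.042], [0.623, -0.095, 0.043], [0.627, -0.097, 0.041]]
300 [[0.615, -0.09, 0.056], [0.619, -0.091, 0.056], [0.621, -0.09, 0.057], [0.624, -0.091, 0.057], [0.627, -0.098, 0.042]]
305 [[0.615, -0.09, 0.061], [0.619, -0.09, 0.061], [0.621, -0.091, 0.06], [0.623, -0.091, 0.061], [0.626, -0.101, 0.041]]
315 [[0.616, -0.09, 0.069], [0.619, -0.091, 0.068], [0.621, -0.091, 0.068], [0.623, -0.091, 0.068], [0.627, -0.092, 0.068]]
330 [[0.616, -0.09, 0.078], [0.619, -0.09, 0.079], [0.621, -0.09, 0.08], [0.623, -0.091, 0.078], [0.626, -0.091, 0.079]]
345 [[0.616, -0.09, 0.088], [0.619, -0.09, 0.088], [0.621, -0.091, 0.087], [0.623, -0.091, 0.087], [0.626, -0.092, 0.087]]
```

View pics/c3.png

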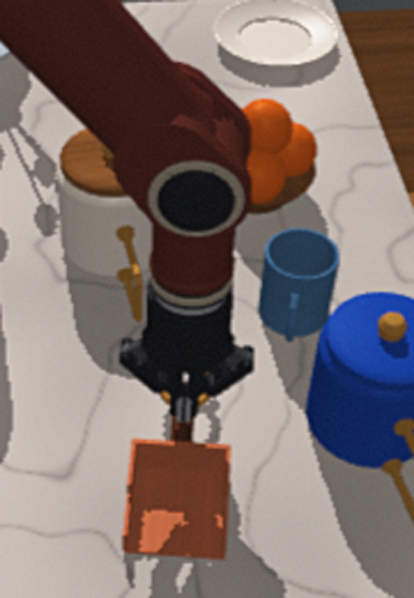

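View pics/c4.png

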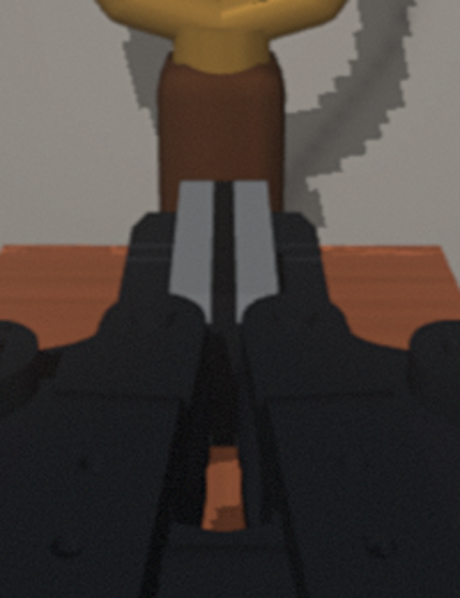

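Run:
```python
from m import *
T=optics.camera_info('wrist')['mount']
for f,pts in (('wrist0',[(186,318),(180,340),(150,390)]),('wrist1',[(186,318),(180,340),(186,370),(448,318)]),('wrist2',[(318,300),(310,300),(300,345)])):
    d=np.load(f'pics/{f}.npz')['d']; C=cloud('wrist',d,T)
    print(f,'tool frame',[(p,C[p[1],p[0]].round(3).tolist()) for p in pts])
d=np.load('pics/side2.npz')['d']; C=cloud('side',d,pose('side'))
for v in range(230,285,4): print(v,[C[v,u].round(3).tolist() for u in (330,336,340,344)])
```

```text
wrist0 tool frame [((186, 318), [0.009, -0.043, -0.055]), ((180, 340), [0.005, -0.043, -0.063]), ((150, 390), [0.005, -0.043, -0.088])]
wrist1 tool frame [((186, 318), [0.009, -0.043, -0.055]), ((180, 340), [0.005, -0.043, -0.063]), ((186, 370), [-0.008, -0.043, -0.059]), ((448, 318), [0.009, 0.042, -0.055])]
wrist2 tool frame [((318, 300), [0.01, -0.0, -0.045]), ((310, 300), [0.01, -0.003, -0.044]), ((300, 345), [0.01, -0.005, -0.075])]
230 [[0.594, -0.127, 0.183], [0.516, -0.745, 0.873], [0.612, -0.136, 0.192], [0.62, -0.135, 0.19]]
234 [[0.596, -0.107, 0.149], [0.608, -0.116, 0.158], [0.613, -0.137, 0.181], [0.62, -0.139, 0.182]]
238 [[0.597, -0.107, 0.136], [0.608, -0.119, 0.149], [0.617, -0.111, 0.139], [0.624, -0.121, 0.149]]
242 [[0.598, -0.095, 0.11], [0.608, -0.119, 0.136], [0.618, -0.111, 0.126], [0.625, -0.119, 0.134]]
246 [[0.597, -0.106, 0.109], [0.609, -0.116, 0.12], [0.621, -0.092, 0.089], [0.625, -0.12, 0.123]]
250 [[0.597, -0.108, 0.098], [0.61, -0.111, 0.1], [0.62, -0.101, 0.087], [0.627, -0.112, 0.099]]
254 [[0.606, -0.04, -0.0], [0.611, -0.106, 0.08], [0.619, -0.112, 0.086], [0.628, -0.11, 0.083]]
258 [[0.605, -0.051, -0.002], [0.611, -0.106, 0.066], [0.62, -0.11, 0.071], [0.629, -0.108, 0.066]]
262 [[0.604, -0.065, 0.001], [0.613, -0.1, 0.044], [0.62, -0.109, 0.055], [0.632, -0.097, 0.039]]
266 [[0.602, -0.076, -0.0], [0.612, -0.109, 0.041], [0.621, -0.111, 0.042], [0.63, -0.106, 0.036]]
270 [[0.601, -0.088, -0.001], [0.61, -0.121, 0.042], [0.62, -0.12, 0.04], [0.634, -0.09, -0.001]]
274 [[0.596, -0.132, 0.043], [0.609, -0.131, 0.041], [0.618, -0.135, 0.045], [0.627, -0.135, 0.044]]
278 [[0.596, -0.129, 0.025], [0.609, -0.132, 0.028], [0.618, -0.134, 0.028], [0.627, -0.136, 0.031]]
282 [[0.596, -0.13, 0.011], [0.61, -0.134, 0.014], [0.619, -0.135, 0.015], [0.628, -0.136, 0.014]]
```

Both cameras put the closed fingertips at z≈0.052, while the reported TCP z is 0.013. So the real finger ends sit about 41 mm short of the reported TCP, and the jaws closed just above the handle. I'll reopen, go 40 mm lower while watching the force, and regrip.

>>> move_arm(
  hand=[1,1,1,1,1,1,1,1,1,1,1],
  translation=[
    [0,0,0],
    [0,0,0],
    [0,0,0],
    [0,0,0],
    [0,0,0],
    [0,0,0],
    [0,0,0.012],
    [0,0,0.025],
    [0,0,0.025],
    [0,0,0.025],
    [0,0,0.025],
  ],
  angular=[
    [0,0,0],
    [0,0,0],
    [0,0,0],
    [0,0,0],
    [0,0,0],
    [0,0,0],
    [0,0,0],
    [0,0,0],
    [0,0,0],
    [0,0,0],
    [0,0,0],
  ],
)

```text
time_s: 2.8
tool_pos: [0.6189, -0.1005, -0.0128]
tool_rot: [-2.403, -2.02, -0.0]
contact_force: [0.1, 0.2, 0.1]
opening: 0.999
```

>>> move_arm(
  hand=[1,1,1,1],
  translation=[
    [0,0,0.008],
    [0,0,0.016],
    [0,0,0.016],
    [0,0,0.016],
  ],
  angular=[
    [0,0,0],
    [0,0,0],
    [0,0,0],
    [0,0,0],
  ],
)

```text
time_s: 3.13
tool_pos: [0.6182, -0.1003, -0.0296]
tool_rot: [-2.402, -2.019, 0.002]
contact_force: [-0.3, 0.0, 0.6]
opening: 1.001
```

Run:
```python
from m import *
s=manip.observe(); print(s['tool_pos'],s['opening'],s['contact_force'],R.from_rotvec(s['tool_rot']).as_matrix().round(3))
P=pose('wrist',s); p,d=snap('wrist','wrist3'); C=cloud('wrist',d,P)
for p in [(186,318),(183,325),(448,318)]: print(C[p[1],p[0]].round(3))
print(meas('wrist3',P))
```

```text
[ 0.61816821 -0.10033378 -0.02963339] 1.0007817202862028 [-0.30387823  0.03692927  0.57937554] [[ 0.172  0.985 -0.003]
 [ 0.985 -0.172  0.002]
 [ 0.002 -0.004 -1.   ]]
[ 0.577 -0.084  0.025]
[ 0.577 -0.085  0.029]
[ 0.661 -0.099  0.026]
wrist D-handle dir (pca xy):
 hook 22404 rect ((0.6286293864250183, -0.041340120136737823), (0.07602544128894806, 0.05689340457320213), 79.81865692138672)
 handle 10679 [ 0.59  -0.137  0.035] [ 0.6183 -0.1007  0.0415] [ 0.65  -0.076  0.047] dx/dy [0.13345465 0.6317357 ]
 rim rect ((0.6174377799034119, -0.10453325510025024), (0.05472838506102562, 0.08032964915037155), 79.99146270751953) 2648
 floor rect ((0.6139582991600037, -0.12998805940151215), (0.004070408642292023, 0.09719698131084442), 79.22136688232422) 1860
None
```

View pics/wrist3.png

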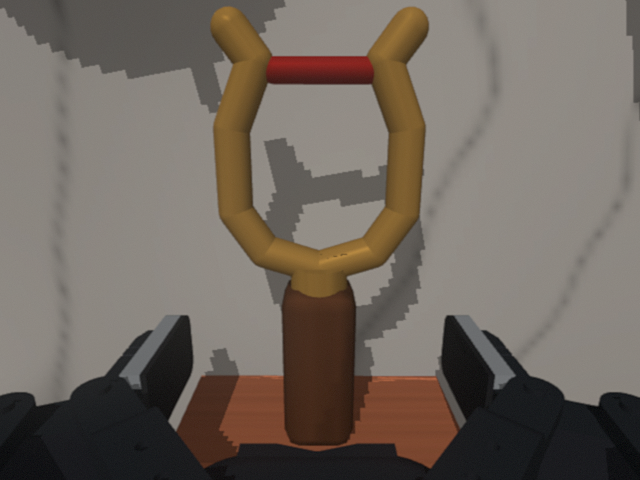

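The fingertips are now at z≈0.025 while open, and will be about 0.012 when shut. They straddle the handle, which is at columns 283–355. I'll close.

>>> move_arm(
  hand=[0,0,0,0,0,0,0,0,0,0],
  translation=[
    [0,0,0],
    [0,0,0],
    [0,0,0],
    [0,0,0],
    [0,0,0],
    [0,0,0],
    [0,0,0],
    [0,0,0],
    [0,0,0],
    [0,0,0],
  ],
  angular=[
    [0,0,0],
    [0,0,0],
    [0,0,0],
    [0,0,0],
    [0,0,0],
    [0,0,0],
    [0,0,0],
    [0,0,0],
    [0,0,0],
    [0,0,0],
  ],
  squeeze=50,
)

```text
time_s: 4.02
tool_pos: [0.6188, -0.1003, -0.0289]
tool_rot: [-2.403, -2.02, 0.0]
contact_force: [-0.3, 0.3, 2.9]
opening: 0.244
```

Run:
```python
from m import *
s=manip.observe(); print(s['tool_pos'],s['opening'],s['contact_force'])
P=pose('wrist',s); p,d=snap('wrist','wrist4')
meas('wrist4',P)
bar=np.array([.5902,.068]);u=np.array([.174,.985])
for gx in (.205,.121): print(bar-u*gx)
```

```text
[ 0.61884899 -0.10034146 -0.0288608 ] 0.24423495713751597 [-0.25010769  0.3180759   2.87371441]
wrist D-handle dir (pca xy):
 hook 22078 rect ((0.6287117600440979, -0.041337404400110245), (0.07652171701192856, 0.056993935257196426), 80.01454162597656)
 handle 10845 [ 0.599 -0.133  0.035] [ 0.618  -0.1011  0.0415] [ 0.632 -0.076  0.049] dx/dy [0.17149121 0.63531738]
 rim rect ((0.617615282535553, -0.10753294825553894), (0.06085643544793129, 0.08820163458585739), 79.27626037597656) 1764
 floor rect ((0.0, 0.0), (0.0, 0.0), 0.0) 0
[ 0.55453  -0.133925]
[ 0.569146 -0.051185]
```

View pics/wrist4.png

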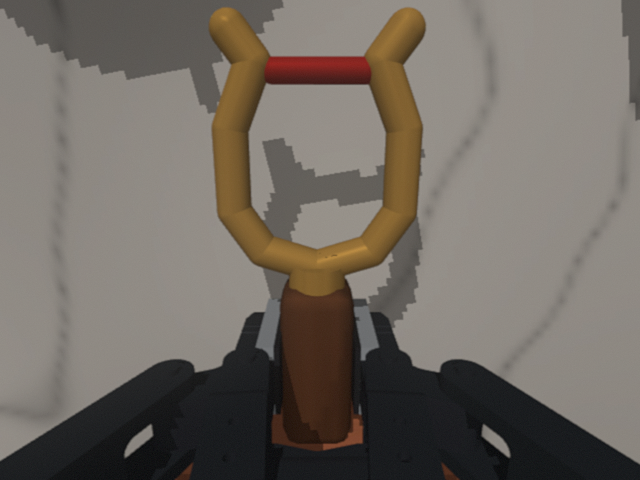

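The handle is gripped, with the opening at 0.244 (about 21 mm). In the scoop's frame the bar is at about (241, +57) mm. I'll slide 57 mm sideways first, then check.

>>> move_arm(
  hand=[0,0,0,0,0,0,0,0,0,0],
  translation=[
    [0,-0.006,0],
    [0,-0.014,0],
    [0,-0.022,0],
    [0,-0.03,0],
    [0,-0.038,0],
    [0.005,-0.046,0],
    [0.01,-0.052,0],
    [0.01,-0.057,0],
    [0.01,-0.057,0],
    [0.01,-0.057,0],
  ],
  angular=[
    [0,0,0],
    [0,0,0],
    [0,0,0],
    [0,0,0],
    [0,0,0],
    [0,0,0],
    [0,0,0],
    [0,0,0],
    [0,0,0],
    [0,0,0],
  ],
)

```text
time_s: 4.9
tool_pos: [0.5629, -0.0788, -0.0287]
tool_rot: [-2.399, -2.018, 0.002]
contact_force: [-2.6, 2.2, 3.3]
opening: 0.249
```

```bash
cat > rel.py <<'E'
from m import *
def rel(tag):
    s=manip.observe(); print(s['time_s'],s['tool_pos'],s['opening'],s['contact_force'])
    P=pose('wrist',s); p,d=snap('wrist',tag); C=cloud('wrist',d,P); Ct=cloud('wrist',d,optics.camera_info('wrist')['mount'])
    hsv=cv2.cvtColor(p,cv2.COLOR_RGB2HSV); H,S,V=[hsv[...,i].astype(int) for i in range(3)]
    b=(H>14)&(H<26)&(S>120)&(V>50)&(d>0); Z=C[...,2]
    print('hook+bar heights: hook', cv2.minAreaRect(C[b&(Z>.027)&(Z<.046)][:,:2].astype(np.float32)))
    t=b&(Z>.066)&(Z<.09); 
    if t.sum(): q=C[t]; qt=Ct[t]; i=qt[:,0].argmin(); print('bar top, near end: tool',qt[qt[:,0]<qt[:,0].min()+.008].mean(0).round(4),'min x',qt[:,0].min().round(4),'world y min',q[:,1].min().round(4))
E
python3 - <<'E'
from rel import *
rel('wrist5')
E
```

```text
4.9 [ 0.562887   -0.07877878 -0.02874304] 0.2489275681714769 [-2.59578445  2.15630904  3.33299217]
hook+bar heights: hook ((0.5728538036346436, -0.019632000476121902), (0.07612012326717377, 0.05707429721951485), 79.96459197998047)
```

View pics/wrist5.png

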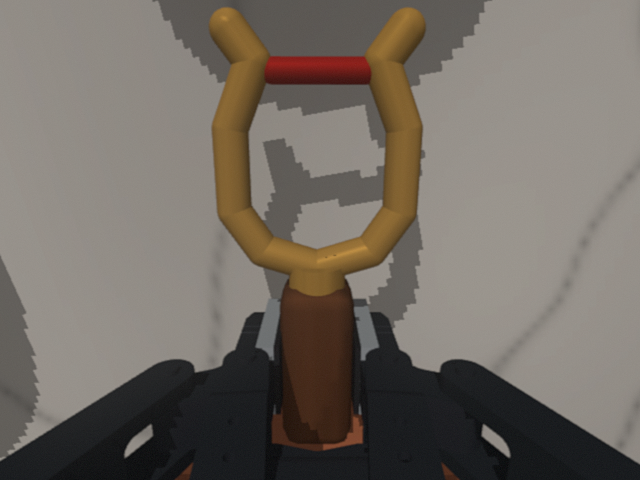

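The hook moved with the tool and is unchanged in the image. The bar is now at scoop (230, -2) mm. I'll advance 35 mm and recheck the line-up before contact.

>>> move_arm(
  hand=[0,0,0,0,0,0],
  translation=[
    [0.008,0.001,0],
    [0.016,0.001,0],
    [0.025,0.002,0],
    [0.035,0.002,0],
    [0.035,0.002,0],
    [0.035,0.002,0],
  ],
  angular=[
    [0,0,0],
    [0,0,0],
    [0,0,0],
    [0,0,0],
    [0,0,0],
    [0,0,0],
  ],
)

```text
time_s: 5.45
tool_pos: [0.572, -0.0419, -0.0286]
tool_rot: [-2.395, -2.023, -0.002]
contact_force: [0.7, 1.4, -0.6]
opening: 0.249
```

Run:
```python
from rel import *
rel('wrist6'); snap('side','side6'); snap('scene','scene6')
a=cv2.imread('pics/scene6.png'); cv2.imwrite('pics/c6.png',cv2.resize(a[170:340,260:460],None,fx=3,fy=3,interpolation=2))
```

```text
5.45 [ 0.57202409 -0.04190682 -0.028631  ] 0.24891703635570805 [ 0.73549457  1.39635041 -0.62623942]
hook+bar heights: hook ((0.5816215872764587, 0.016979258507490158), (0.07619981467723846, 0.057295866310596466), 80.2398452758789)
```

View pics/wrist6.png

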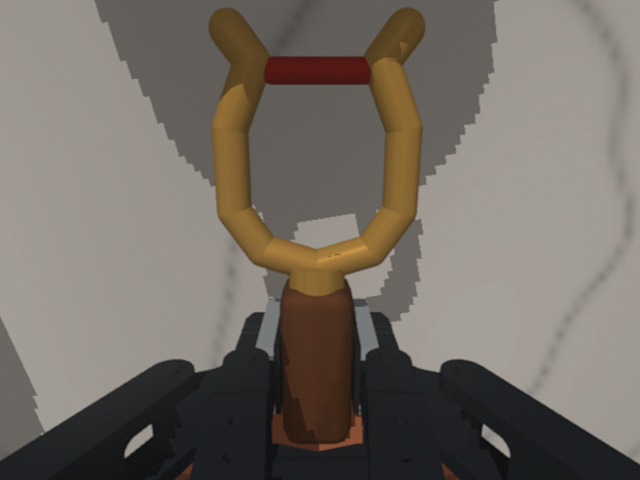

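View pics/c6.png

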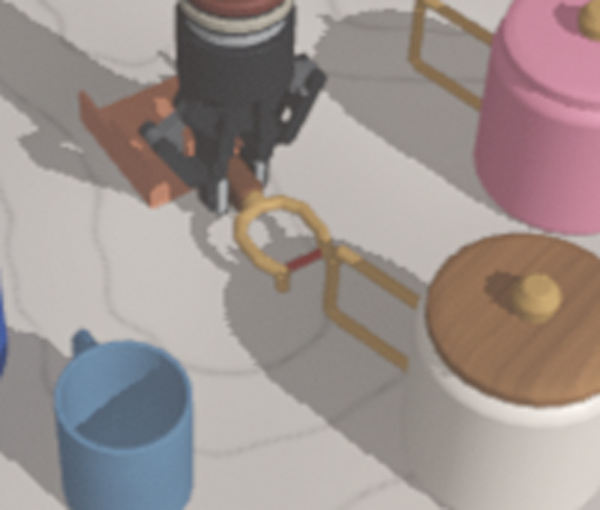

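The bar is at scoop (192, 0) mm, centred on the mouth. In the scene view the bar's upright stands just beyond the gate. I'll push in.

>>> move_arm(
  hand=[0,0,0,0,0,0,0,0,0,0,0],
  translation=[
    [0.005,0,0],
    [0.01,0,0],
    [0.015,0,0],
    [0.02,0,0],
    [0.025,0,0],
    [0.03,0,0],
    [0.035,0,0],
    [0.04,0,0],
    [0.045,0,0],
    [0.045,0,0],
    [0.045,0,0],
  ],
  angular=[
    [0,0,0],
    [0,0,0],
    [0,0,0],
    [0,0,0],
    [0,0,0],
    [0,0,0],
    [0,0,0],
    [0,0,0],
    [0,0,0],
    [0,0,0],
    [0,0,0],
  ],
)

```text
time_s: 6.52
tool_pos: [0.5806, 0.0018, -0.0285]
tool_rot: [-2.399, -2.021, -0.005]
contact_force: [2.0, -1.5, -2.9]
opening: 0.248
```

Run:
```python
from rel import *
rel('wrist7')
```

```text
6.5167 [ 0.58056418  0.00179069 -0.02845018] 0.24831920311993214 [ 2.00366504 -1.5308234  -2.86748837]
hook+bar heights: hook ((0.5904403328895569, 0.060528188943862915), (0.07594412565231323, 0.05708257108926773), 79.89775848388672)
bar top, near end: tool [ 0.0679 -0.0031 -0.1023] min x 0.0633 world y min 0.0639
```

View pics/wrist7.png

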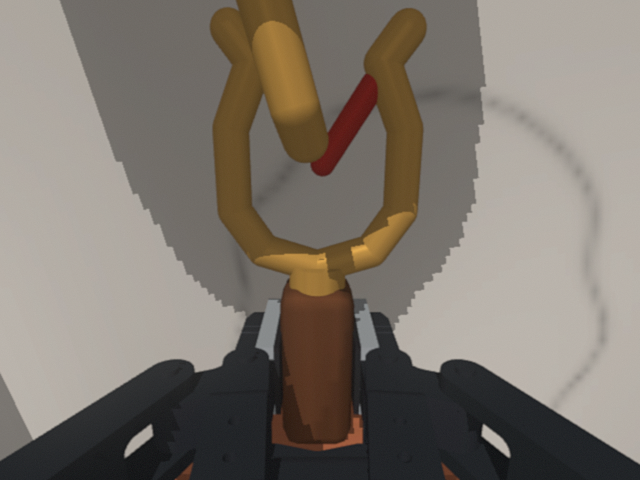

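The bar is inside the mouth, with the gate pressed to about 1 rad at pixels (320,165)–(372,80). It has about 27 mm to go.

>>> move_arm(
  hand=[0,0,0,0,0,0,0,0],
  translation=[
    [0.005,0,0],
    [0.01,0,0],
    [0.015,0,0],
    [0.02,0,0],
    [0.024,0,0],
    [0.027,0,0],
    [0.027,0,0],
    [0.027,0,0],
  ],
  angular=[
    [0,0,0],
    [0,0,0],
    [0,0,0],
    [0,0,0],
    [0,0,0],
    [0,0,0],
    [0,0,0],
    [0,0,0],
  ],
)

```text
time_s: 7.23
tool_pos: [0.5847, 0.0299, -0.0282]
tool_rot: [-2.396, -2.021, -0.005]
contact_force: [-0.5, 1.6, -0.8]
opening: 0.252
```

Run:
```python
from rel import *
rel('wrist8')
```

```text
7.2333 [ 0.58474481  0.02985851 -0.0282414 ] 0.2519504335204335 [-0.54366063  1.64241228 -0.78571788]
hook+bar heights: hook ((0.5910051465034485, 0.068324513733387), (0.11709290742874146, 0.05696672946214676), 80.45962524414062)
bar top, near end: tool [ 0.04   -0.002  -0.1021] min x 0.0351 world y min 0.064
```

View pics/wrist8.png

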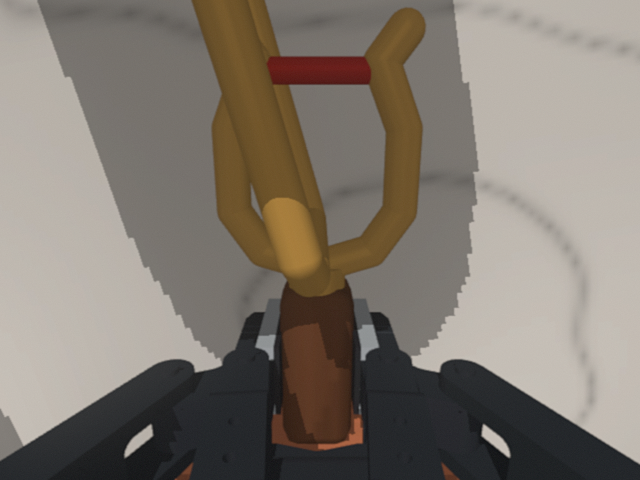

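The gate has sprung shut (row 70, columns 268–370) behind the bar. I'll release and retreat straight up.

>>> move_arm(
  hand=[1,1,1,1,1,1,1,1,1,1,1,1,1,1,1],
  translation=[
    [0,0,0],
    [0,0,0],
    [0,0,0],
    [0,0,0],
    [0,0,0],
    [0,0,0],
    [0,0,0],
    [0,0,-0.015],
    [0,0,-0.035],
    [0,0,-0.06],
    [0,0,-0.09],
    [0,0,-0.12],
    [0,0,-0.15],
    [0,0,-0.15],
    [0,0,-0.15],
  ],
  angular=[
    [0,0,0],
    [0,0,0],
    [0,0,0],
    [0,0,0],
    [0,0,0],
    [0,0,0],
    [0,0,0],
    [0,0,0],
    [0,0,0],
    [0,0,0],
    [0,0,0],
    [0,0,0],
    [0,0,0],
    [0,0,0],
    [0,0,0],
  ],
)

```text
time_s: 8.53
tool_pos: [0.5865, 0.0285, 0.1238]
tool_rot: [-2.399, -2.022, -0.012]
contact_force: [-0.4, -0.2, -0.3]
opening: 1.004
```

Run:
```python
from rel import *
rel('wrist9')
snap('scene','scene9'); snap('side','side9')
z=np.load('pics/wrist9.npz'); C=cloud('wrist',z['d'],pose('wrist')); p=z['p']
hsv=cv2.cvtColor(p,cv2.COLOR_RGB2HSV); H,S,V=[hsv[...,i].astype(int) for i in range(3)]
m=(((H<6)|(H>174))&(S>150)&(C[...,2]>.025)&(C[...,2]<.042)&(C[...,1]>.05)); q=C[m]; print('gate',m.sum(),q.min(0),q.max(0))
cop=(H>=4)&(H<13)&(S>90)&(V>60)&(C[...,1]<.02)&(abs(C[...,0]-.57)<.08)
for lo,hi in((-.005,.01),(.035,.055)):
    q=C[cop&(C[...,2]>lo)&(C[...,2]<hi)]; 
    if len(q): print(lo,len(q),np.median(q[:,2]),cv2.minAreaRect(q[:,:2].astype(np.float32)))
b=(H<15)&(S>60)&(V<110)&(C[...,2]>.034)&(C[...,2]<.046)&(C[...,1]>-.03)&(C[...,1]<.06); q=C[b]; print('handle',len(q),q.mean(0),np.polyfit(q[:,1],q[:,2],1))
```

```text
8.5333 [0.58648103 0.02845854 0.12383285] 1.0039717156674286 [-0.40467963 -0.19812958 -0.29336706]
hook+bar heights: hook ((0.5151383876800537, 0.020792067050933838), (0.298602432012558, 0.07520510256290436), 43.154544830322266)
bar top, near end: tool [-0.0888 -0.1915  0.0462] min x -0.0934 world y min -0.0313
gate 393 [0.58489089 0.10680082 0.02758546] [0.60860335 0.1158471  0.03288985]
-0.005 10928 0.0009651069339928486 ((0.5697716474533081, -0.059517890214920044), (0.12117995321750641, 0.10376915335655212), 80.28765869140625)
0.035 3227 0.0415742123299197 ((0.5732819437980652, -0.015922095626592636), (0.07542400807142258, 0.09589025378227234), 80.03406524658203)
handle 2565 [0.57973231 0.0257935  0.03817481] [0.00175982 0.03812942]
```

View pics/wrist9.png

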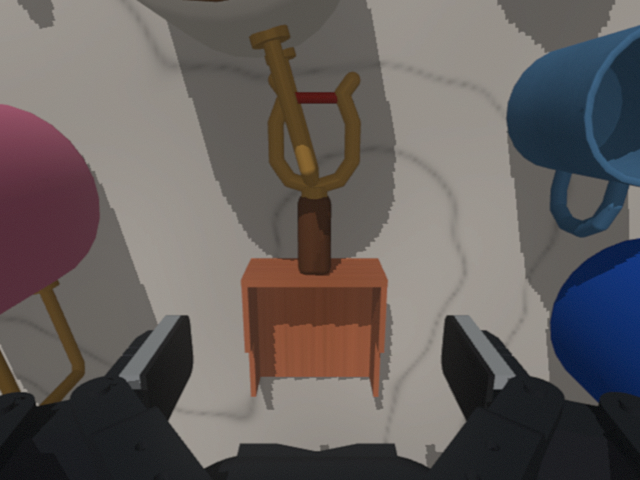

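View pics/scene9.png

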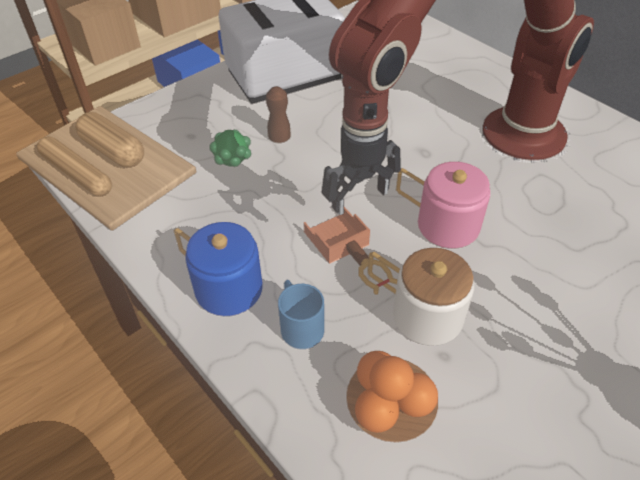

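The wrist view shows the scoop flat, the gate closed (row 98) and the bar inside the ring near its back, at scoop x≈120 mm. The bystanders haven't moved and the fingers are clear.

```bash
python3 -c "
from h import *
print(manip.close_job())"
```

```text
the job is handed in; nothing more can be done
None
```

The copper scoop is clipped onto the white flour jar, let go and lying flat, and I handed the job in at about 8.6 s. I gripped the scoop by its handle and slid it about 57 mm sideways to line up with the bar. Then I pushed the hook on, released it and lifted the arm straight up.

**Last checks:**
- **Gate:** it was pressed to roughly 1 rad with the bar in the mouth. It then sprang shut behind the bar and looks square across the mouth in the final picture.
- **Bar:** I put it inside the ring at about x = 120 mm in the scoop's frame, near the middle line, from the gate's measured position.
- **Scoop:** it lies flat on the counter. The handle's height changes by only about 0.002 along its length.
- **Mug, mill, artichoke and bowl:** none look moved in the scene picture. I judged this by eye and did not measure it.
- **Robot:** the fingers are well clear, and the force reading is about 0.5 N, which is sensor noise.

**What disagreed:**
- **Fingertip position:** the real finger ends sit about 41 mm short of the reported TCP, as both the wrist and side cameras showed. My first grip closed on nothing just above the handle, so I went about 42 mm lower and gripped again.
- **Final heights:** these read about 3–4 mm low in the last wrist picture. I put this down to calibration or arm sag.

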